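Unload the valve cartridges and cover the service block

ROBOT

A 6-joint arm with a two-finger parallel gripper is mounted at the origin on the work surface. World frame = base frame: x ahead of the robot, y to its left, z up, the work surface at z = 0. Lengths are in mm, angles in rad, forces in N, time in s.
With the tool pointing down it reaches from about 400 to 925 mm from the base axis. Payload 12.5 kg.
Tool frame: the origin (TCP) lies on the front face of the gripper's body, between the roots of the fingers; the fingertips stand 78 mm ahead of it and the grasp point (between the pads) lies 59 mm ahead of it (env.nose_length is the distance from the TCP to the fingertips, in mm); z points along the fingers, y is the line along which they close (so a half turn about z gives the same grasp; the last joint's range is limited). The gripper opens to 95 mm and grips with 3 to 60 N. Pads are 20 mm wide; open, the fingers measure 119 mm over their backs; the gripper's body (75 mm by 180 mm) begins 59 mm behind the grasp point.
Start: joints at [1.008, 0.491, 1.559, -0, 1.092, -0.106], TCP at [275.657, 560.938, 292.261] pointing down, gripper open.
Joint ranges: [-3.1, 3.1], [-0.84, 2.19], [0.05, 2.79], [-1.13, 4.28], [0.06, 2.93], [-2.69, 2.69]. Speed limits (rad/s): [2.22, 2.22, 2.79, 3.14, 3.14, 3.14].

INTERFACE

Orientations are given as [roll, pitch, yaw] about the fixed x, y, z axes, in that order (R = Rz(yaw) Ry(pitch) Rx(roll)).
In Python, from cell import env gives the robot as it stands.
- The arm moves only by the tool jog_arm, never from a script. Its argument "motion" is a list of rows, each a list of 7 numbers: the turn, a rotation vector about the tool's x, y, z in degrees, then the shift along the tool's x, y, z in mm, then the finger opening in mm, from 0 to 95.1. In form: [[wx, wy, wz, x, y, z, hand], ...]. A call has 1 to 10 rows; each row shifts and turns the commanded pose from where the row before left it, along the tool's axes as they then stand; what a row does not reach is not made up. A row lasts 1/8 s, in which the tool goes at most 62.5 mm and 10.7 degrees, less where a joint would pass 70% of its speed; a pose out of reach is approached as far as the arm can. A call is refused whole if a number of a shift passes 62.5 or a number of a turn 10.7, either way. A call with a gripper value outside its range is refused whole. The fingers move at their own pace and stop on an object; the grip force is fixed at half the most. Time passes only in rows, so rows that do not move let the fingers close. It gives the time, the measured TCP pose, the force, the opening and the grip force at its end, in the units of the state.
- env.state(): the state, without advancing time (a new reading comes with each control period).
- env.read_camera(name): name is "side" or "top" or "wrist"; returns a dict with "color" (420x560x3 uint8, red, green, blue), "z_map" (420x560 float32, mm along the optical axis (not along the pixel's ray), 0 where there is no reading), "camera_matrix" (3x3 intrinsics, pixels), "world_to_cam" (4x4, takes a point from world to camera coordinates). Camera axes: x right, y up, looking along -z (the intrinsics and any distortion apply to the point x, -y, -z); pixel columns grow to the right and rows downward; lengths in mm; the calibration is good to about 2 mm. The wrist camera is an equidistant fisheye: a pixel r from the principal point sees the ray r / f radians off the axis. A picture is of the moment at which its call begins.
- env.job_done(): hands the job in; it is judged then, once.
Trained networks look in the newest picture that a camera, given by its name, has taken for a name from the list of things; names that differ only in an ending like _2 or _b are one class to them, and where a whole thing is asked for, a point or a joint stands for the part that bears it (a point fixed in the world has none). Each returns a list of dicts, best first, with "score" (0 to 1); they miss things now and then, are a little off and sometimes report something else, mostly with a low value. They report only what shows in the picture. A call takes as long as a camera call. They do not tell look-alikes from the thing itself.
- env.recognise(camera, thing): "location" ([column, row] in pixels, amid what is visible of it).
The state is a dict: "t": time; "joints": joint angles; "qvel": joint speeds; "tau": joint torques, N m; "eef_pos": TCP position; "tcp_rot": TCP orientation; "ft_force": force on the tool from outside, world axes, zero at the start; "moment": the same for the moment, N m; "opening": opening from 0.0 (shut) to 1.0 (fully open); "grip_force": force on a finger pad.
Only numpy, scipy, OpenCV 4.12 (cv2) and the standard library are available. Lean on these libraries where they do the work, as an engineer would, in place of code of your own. Each camera call takes 0.05 s, during which the arm holds its last target. There are 200 camera calls.

TASK

Each valve cartridge in the grey service block is held flush by a push-push latch: press it deeper to trip the latch, let it spring up, draw it out and set it down upright in a bay of its own on the white inspection plate, centred between the stops and square to them. When every cartridge is there, lower the green cover level over the block's two dowel pins until it lies fully home on the block. Leave the other things on the bench where they are.

Things in the scene. Friction and masses are not known exactly. Their poses are not given: they have to be found in the camera images.
- block: Grey cast block fixed to the bench, 260 (its x) x 130 (y) x 70 mm tall; origin: centre of its underside, z up. Three pockets open in its flat top along x at -76, 0, +76 mm, each 48 (x) x 94 (y) mm, 28 mm of solid between. Two brass dowel pins, 12 mm diameter, stand 30 mm above the top at two opposite corners, (x, y) = (-115, -45) and (+115, +45) mm; the last 8 mm of each tapers to 4 mm.
- stage: White inspection plate fixed to the bench, 280 (its x) x 144 (its y) x 10 mm thick; origin at the centre of its underside. Blue stops 8 mm high (tops 18 mm above the bench) frame three bays in a row along its x; each bay is 58 (x) x 104 (y) mm between its stops, and crossed black lines mark its centre. The stops between neighbouring bays are 26 mm wide.
- cover: Loose green cover plate, 260 (its x) x 130 (y) x 8 mm, 0.55 kg; origin: centre of its underside, z up. Lies flat on the bench with its black bridge handle up. Two round holes, 15 mm diameter, at two opposite corners, (x, y) = (-115, -45) and (+115, +45) mm: it fits the block's pins with its axes along the block's, or turned half round, its edges then flush with the block's.
- grip (a point): Middle of the cover's handle bar, 47 mm above the cover's underside; axes as the cover's. The bar runs along x: 112 mm long, 14 mm wide (y), 14 mm tall, on two posts at its ends, with 32 mm free between bar and plate.
- pocket0 (a point): Centre of the mouth of pocket 0, level with the block's top (70 mm above the bench); axes as the block's.
- bay0 (a point): Centre of bay 0 of the inspection plate, on the plate's upper face (10 mm above the bench); axes as the plate's.
- lift0 (a joint): Height in m of the sprung lift in pocket 0: 0 = latched (its cartridge is flush with the block's top), -0.007 = pressed against the bottom, +0.026 = tripped and sprung up. Pressing it down past about 5 mm (some 5 to 8 N) trips the push-push latch; let go and it rises within about half a second, and stays up. An empty pocket needs no pressing.
- cartridge0: Valve cartridge: a box 44 (its x) x 90 (y) x 40 mm tall, aluminium, the top 10 mm orange with a black dot and two stripes; 0.22 kg; origin: centre of its underside, z up. It starts in one of the pockets, sunk flush with the block's top with 2 mm play all round, so it cannot be gripped until its latch is tripped; then it stands 26 mm proud and can be gripped across its 44 mm width. May be absent.
- pocket1 (a point): Centre of the mouth of pocket 1, level with the block's top (70 mm above the bench); axes as the block's.
- bay1 (a point): Centre of bay 1 of the inspection plate, on the plate's upper face (10 mm above the bench); axes as the plate's.
- lift1 (a joint): Height in m of the sprung lift in pocket 1: 0 = latched (its cartridge is flush with the block's top), -0.007 = pressed against the bottom, +0.026 = tripped and sprung up. Pressing it down past about 5 mm (some 5 to 8 N) trips the push-push latch; let go and it rises within about half a second, and stays up. An empty pocket needs no pressing.
- cartridge1: Valve cartridge: a box 44 (its x) x 90 (y) x 40 mm tall, aluminium, the top 10 mm orange with a black dot and two stripes; 0.22 kg; origin: centre of its underside, z up. It starts in one of the pockets, sunk flush with the block's top with 2 mm play all round, so it cannot be gripped until its latch is tripped; then it stands 26 mm proud and can be gripped across its 44 mm width. May be absent.
- pocket2 (a point): Centre of the mouth of pocket 2, level with the block's top (70 mm above the bench); axes as the block's.
- bay2 (a point): Centre of bay 2 of the inspection plate, on the plate's upper face (10 mm above the bench); axes as the plate's.
- lift2 (a joint): Height in m of the sprung lift in pocket 2: 0 = latched (its cartridge is flush with the block's top), -0.007 = pressed against the bottom, +0.026 = tripped and sprung up. Pressing it down past about 5 mm (some 5 to 8 N) trips the push-push latch; let go and it rises within about half a second, and stays up. An empty pocket needs no pressing.
- cartridge2: Valve cartridge: a box 44 (its x) x 90 (y) x 40 mm tall, aluminium, the top 10 mm orange with a black dot and two stripes; 0.22 kg; origin: centre of its underside, z up. It starts in one of the pockets, sunk flush with the block's top with 2 mm play all round, so it cannot be gripped until its latch is tripped; then it stands 26 mm proud and can be gripped across its 44 mm width. May be absent.
- wrench: Steel open-ended wrench, 200 mm; a bystander, loose on the bench, to be left alone.
- gear: Steel gear blank with hub, 72 mm across, 36 mm tall; a bystander, loose on the bench, to be left alone.
- bearing: Steel bearing ring, 76 mm across, 20 mm tall; a bystander, loose on the bench, to be left alone.
- pump: Round aluminium oil pump, 84 mm across, about 80 mm tall; a bystander, loose on the bench, to be left alone.
- puller: Slide-hammer puller lying down, 220 mm long, with a 56 mm weight; a bystander, loose on the bench, to be left alone.
Not all that is in view belongs to the job. What is shaped like the cartridge1 but pink or red is not meant. Leave any pink look-alike of the cartridge0 alone.

How it is judged:
By the outcome, as a careful person would: the job done as asked, in the order asked, and still so for the second after the job is handed in, with the robot touching nothing.
Of cartridge0, cartridge1, cartridge2 only 2 to 3 are there at a start; the rules pass over those that are not, and their reading is None.
At some moment in a run one of cover may be knocked a few centimetres aside while the robot is not near it.
Once in a run the grip may slacken for a moment while it holds something.
It also fails if it takes over 210 s, if anything falls off the work surface, if the arm or the gripper's body presses on something with over 40 N, if the wrist force passes 120 N, or if a joint passes its speed limit or range.

## Working session

There is one attempt and no reset: what is moved stays moved. The work goes in short steps, Python scripts to look and compute and a tool call to move; the robot and the scene stay as the last step left them, time stands still between calls to the robot, and variables do not carry over. Pictures are saved under pics/ and viewed, at most 14 in all, crops included, and the job is handed in when it is done.

Besides the shell and the picture viewer there is one more tool, called by a JSON object that holds its "api" and its "payload". jog_arm: Moves the arm, as the interface text tells. Its arguments: {"type":"object","properties":{"motion":{"type":"array"}},"required":["motion"]}

```bash
mkdir -p pics; ls
python3 - <<'E'
from cell import env
import cv2,numpy as np
s=env.state();print(s)
for c in ("top","side"):
    d=env.read_camera(c);cv2.imwrite(f"pics/{c}0.png",d["color"][:,:,::-1]);np.savez(f"{c}0.npz",**d)
    print(c,d["camera_matrix"].tolist(),d["world_to_cam"].round(3).tolist())
    for n in ("block","stage","cover","cartridge0","grip","pocket0"):
        print(n,[(round(r["score"],2),np.round(r["location"]).tolist()) for r in env.recognise(c,n)])
E
```

```text
pics
{'t': 0.0, 'joints': array([ 1.00839710e+00,  4.91580844e-01,  1.55949972e+00,  1.18554733e-05,
        1.09169637e+00, -1.05625869e-01]), 'qvel': array([ 7.60611618e-04, -1.84702621e-04, -1.46903179e-03,  9.34791538e-04,
       -6.10485310e-06, -6.68206945e-04]), 'tau': array([ 2.19750822e-03, -6.12652659e+01, -2.58177084e+01,  6.93114591e-02,
        4.82737343e-02, -1.89269936e-04]), 'eef_pos': array([275.55695144, 560.77917862, 291.63116209]), 'tcp_rot': array([-3.14041607e+00, -1.35314663e-04,  2.68481375e+00]), 'ft_force': array([-0.16319515, -0.03107992,  0.50665244]), 'moment': array([-0.02633034,  0.00930293, -0.01384447]), 'grip_force': 0.0, 'opening': 0.9991621423549913}
top [[538.8198094780774, 0.0, 285.91349169897006], [0.0, 538.8198094780774, 209.47701265161882], [0.0, 0.0, 1.0]] [[0.058, -0.998, 0.005, -18.283], [0.974, 0.057, 0.217, -548.95], [-0.217, -0.007, 0.976, -1633.49], [0.0, 0.0, 0.0, 1.0]]
block [(0.72, [278.0, 199.0]), (0.32, [293.0, 139.0])]
stage [(0.8, [377.0, 227.0])]
cover [(0.76, [206.0, 217.0])]
cartridge0 [(0.91, [285.0, 273.0]), (0.88, [288.0, 174.0]), (0.87, [218.0, 288.0]), (0.86, [325.0, 278.0]), (0.69, [275.0, 220.0])]
grip [(0.68, [208.0, 216.0])]
pocket0 [(0.73, [279.0, 199.0])]
side [[538.9013758119021, 0.0, 272.648766925957], [0.0, 538.9013758119021, 211.8920557527565], [0.0, 0.0, 1.0]] [[0.995, -0.104, -0.007, -532.253], [0.081, 0.733, 0.675, -116.659], [-0.065, -0.672, 0.737, -1664.856], [0.0, 0.0, 0.0, 1.0]]
block [(0.82, [289.0, 221.0]), (0.55, [355.0, 272.0])]
stage [(0.58, [281.0, 313.0])]
cover [(0.94, [262.0, 175.0])]
cartridge0 [(0.94, [216.0, 230.0]), (0.89, [200.0, 187.0]), (0.89, [220.0, 264.0]), (0.62, [264.0, 206.0])]
grip [(0.88, [260.0, 177.0]), (0.51, [354.0, 271.0])]
pocket0 [(0.97, [288.0, 219.0])]
```

Run:
```python
import cv2
a=cv2.imread("pics/top0.png")[90:350,120:460];cv2.imwrite("pics/top0c.png",cv2.resize(a,(784,600),interpolation=cv2.INTER_CUBIC))
```

```text
(no output)
```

View pics/top0c.png

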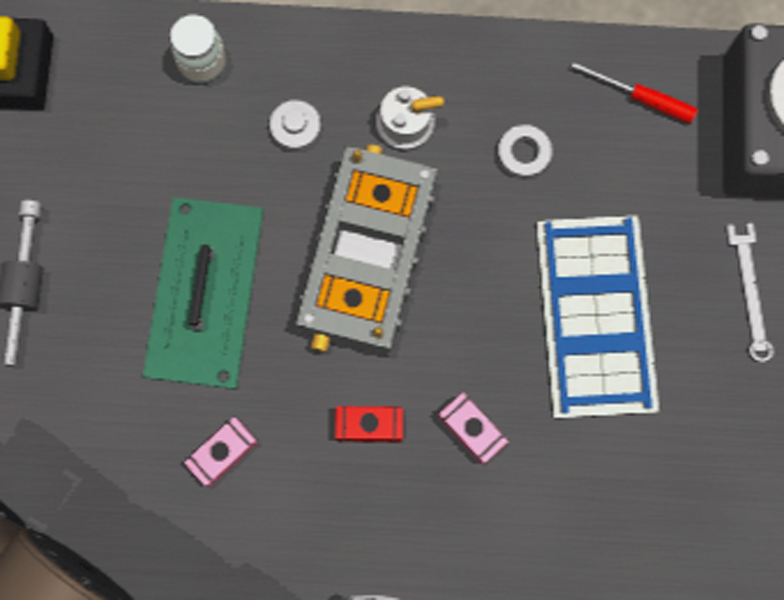

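View pics/side0.png

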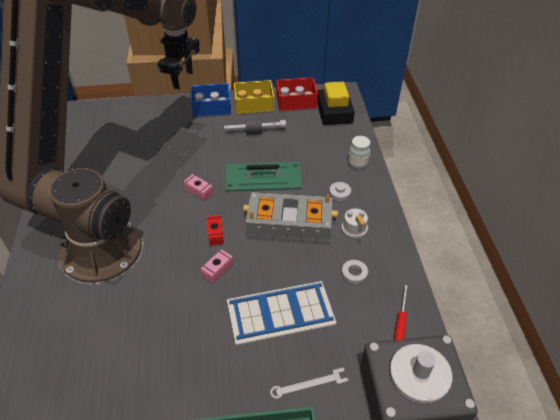

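The top crop shows the targets as orange cartridges in the block at full-frame (285,174) and (273,219), with the middle pocket empty. Look-alikes are the pink ones at (215,286) and (325,275) and the red one at (280,273), all loose on the bench and not meant. The side view agrees: orange at (265,208) and (314,211), pink and red on the left. I choose the two orange cartridges in the block.

```bash
cat > lib.py <<'E'
import cv2,numpy as np
def cloud(d):
    K=d["camera_matrix"];z=d["z_map"];v,u=np.indices(z.shape)
    P=np.stack([(u-K[0,2])/K[0,0]*z,-(v-K[1,2])/K[1,1]*z,-z],-1)
    W=d["world_to_cam"];return (P-W[:3,3])@W[:3,:3]
def plane(d,uv,h):
    "world points of pixels uv (Nx2) on plane z=h"
    K=d["camera_matrix"];W=d["world_to_cam"];R=W[:3,:3];c=-R.T@W[:3,3]
    uv=np.atleast_2d(uv).astype(float)
    r=np.c_[(uv[:,0]-K[0,2])/K[0,0],-(uv[:,1]-K[1,2])/K[1,1],-np.ones(len(uv))]@R
    return c+r*((h-c[2])/r[:,2])[:,None]
def rect(xy):
    (cx,cy),(w,h),a=cv2.minAreaRect(xy.astype(np.float32))
    if w<h: w,h,a=h,w,a+90
    a=(a+90)%180-90
    return np.round([cx,cy,w,h,a],1).tolist()
def biggest(m):
    n,l,s,_=cv2.connectedComponentsWithStats(m.astype(np.uint8));return l==1+s[1:,4].argmax()
def hsv(d): return cv2.cvtColor(np.ascontiguousarray(d["color"]),cv2.COLOR_RGB2HSV).astype(int)
def maskrect(d,m,h):
    v,u=np.nonzero(m);e=np.concatenate([np.c_[u+a,v+b] for a in(-.5,.5) for b in(-.5,.5)])
    return rect(plane(d,e,h)[:,:2])
E
python3 - <<'E'
from lib import *
for c in("top","side"):
    d=dict(np.load(c+"0.npz"));P=cloud(d);H=hsv(d);h,s,v=H[...,0],H[...,1],H[...,2]
    near=(P[...,0]>350)&(P[...,0]<950)&(abs(P[...,1])<450)&(d["z_map"]>0)
    g=biggest(near&(h>55)&(h<95)&(s>90)&(P[...,2]<60))
    print(c,"cover",maskrect(d,cv2.morphologyEx(g.astype(np.uint8),cv2.MORPH_CLOSE,np.ones((5,5))),8),"z",np.median(P[g][:,2]))
    b=biggest(near&(P[...,2]>62)&(P[...,2]<76));print("block",maskrect(d,b,70),np.median(P[b][:,2]))
    st=biggest(near&((h>100)&(h<125)&(s>120)&(P[...,2]<40)));print("blue",maskrect(d,st,18),np.median(P[st][:,2]))
    w=biggest(near&(((h>100)&(h<125)&(s>120))|((v>180)&(s<60)))&(P[...,2]<40));print("stage",maskrect(d,w,10))
    o=near&(h>8)&(h<24)&(s>150)&(P[...,2]>50)&(P[...,2]<85)
    n,l,S,C=cv2.connectedComponentsWithStats(o.astype(np.uint8))
    for i in range(1,n):
        if S[i,4]>150: print("cart",maskrect(d,l==i,70),C[i].round())
    for n_,m in(("pk",(h>165)|(h<5)),("hi",P[...,2]>30)):
        n,l,S,C=cv2.connectedComponentsWithStats((near&m&((s>50)|(n_=="hi"))).astype(np.uint8))
        for i in range(1,n):
            if S[i,4]>60: q=P[l==i];print(n_,q.mean(0).round(),q[:,2].max().round(),np.ptp(q[:,:2],axis=0).round())
E
```

```text
top cover [525.1, 264.3, 263.5, 132.8, -3.8] z 9.088342779933875
block [588.4, 37.8, 265.3, 136.8, -11.6] 70.22897828019686
blue [522.5, -286.0, 268.6, 125.5, 6.7] 18.985764968167487
stage [523.5, -286.3, 282.4, 147.3, 6.7]
cart [663.7, 23.4, 93.5, 48.7, 78.8] [285. 174.]
cart [514.5, 52.9, 95.1, 48.4, 79.0] [273. 219.]
pk [ 837. -376.   20.] 36.0 [ 61. 103.]
pk [363.  20.  39.] 53.0 [30. 92.]
hi [857. 295.  84.] 112.0 [69. 68.]
hi [786.  -5.  61.] 94.0 [73. 84.]
hi [773. 155.  36.] 45.0 [34. 33.]
hi [584.  40.  66.] 105.0 [297. 176.]
hi [523. 265.  52.] 63.0 [114.  22.]
hi [ 368. -107.   41.] 52.0 [48. 78.]
hi [362.  23.  41.] 53.0 [25. 88.]
side cover [528.4, 263.5, 259.3, 135.3, -4.0] z 9.874536657955966
block [591.1, 36.9, 263.7, 145.5, -11.4] 71.15857700469073
blue [526.9, -285.8, 267.1, 125.1, 6.7] 19.182493199352205
stage [527.5, -280.8, 268.8, 125.8, 6.7]
cart [517.8, 54.7, 93.3, 47.0, 78.8] [265. 208.]
cart [666.6, 25.0, 93.6, 46.2, 77.6] [314. 211.]
pk [365.  13.  31.] 49.0 [ 29. 137.]
pk [ 374. -114.   31.] 49.0 [ 53. 125.]
pk [ 844. -371.   21.] 34.0 [ 59. 102.]
hi [866. 285.  77.] 109.0 [68. 73.]
hi [527. 264.  51.] 63.0 [110.  33.]
hi [590.  28.  64.] 106.0 [296. 183.]
hi [790. -14.  59.] 93.0 [71. 94.]
hi [363.  17.  41.] 49.0 [28. 97.]
hi [ 370. -111.   41.] 49.0 [51. 82.]
```

```bash
cat >> lib.py <<'E'
def togo(s,x,y,z,yaw):
    "shift in the present tool axes, and turn about tool z (deg) to reach the TCP pose, tool down"
    p=s["eef_pos"];from scipy.spatial.transform import Rotation as Ro
    R=Ro.from_euler("xyz",s["tcp_rot"]).as_matrix()
    sh=R.T@(np.array([x,y,z])-p);T=Ro.from_euler("xyz",[180,0,yaw],degrees=True).as_matrix()
    tu=np.degrees(Ro.from_matrix(R.T@T).as_rotvec())
    print("shift",sh.round(1).tolist(),"turn",tu.round(2).tolist(),"at",p.round(1).tolist(),np.degrees(s["tcp_rot"]).round(2).tolist(),"F",np.round(s["ft_force"],1).tolist(),"t",round(s["t"],1),"op",round(s["opening"]*95.1,1),"g",round(s["grip_force"],1))
E
python3 - <<'E'
from cell import env
from lib import *
togo(env.state(),589,37.5,300,78.7)
E
```

```text
shift [-512.1, -331.5, -7.7] turn [0.01, -0.0, 75.13] at [275.7, 560.9, 292.3] [179.99, 0.0, 153.83] F [-0.6, 0.6, 0.1] t 0.7 op 94.9 g 0.0
```

{"api": "jog_arm", "payload": {"motion": [[0, 0, 0, -40, -26, -1, 0], [0, 0, 0, -40, -26, -1, 0], [0, 0, 0, -40, -26, -1, 0], [0, 0, 0, -40, -26, -1, 0], [0, 0, 0, -40, -26, -1, 0], [0, 0, 0, -40, -26, -1, 0], [0, 0, 0, -40, -26, -1, 0], [0, 0, 0, -40, -26, -1, 0], [0, 0, 0, -40, -26, 0, 0], [0, 0, 0, -40, -26, 0, 0]]}}

```text
t: 1.95
eef_pos: [520.6, 149.7, 300.4]
tcp_rot: [3.141, 0.0, 2.685]
ft_force: [0.7, 0.6, -0.3]
opening: 0.024
grip_force: 0.0
```

{"api": "jog_arm", "payload": {"motion": [[0, 0, 0, -37, -24, 0, 0], [0, 0, 0, -37, -24, 0, 0], [0, 0, 0, -37, -24, 0, 0], [0, 0, 9.4, 0, 0, 0, 0], [0, 0, 9.4, 0, 0, 0, 0], [0, 0, 9.4, 0, 0, 0, 0], [0, 0, 9.4, 0, 0, 0, 0], [0, 0, 9.4, 0, 0, 0, 0], [0, 0, 9.4, 0, 0, 0, 0], [0, 0, 9.4, 0, 0, 0, 0]]}}

```text
t: 3.2
eef_pos: [587.8, 37.6, 300.3]
tcp_rot: [3.141, -0.0, 1.531]
ft_force: [-0.3, -1.3, 0.3]
opening: 0.007
grip_force: 0.0
```

{"api": "jog_arm", "payload": {"motion": [[0, 0, 9.3, 0, 0, 0, 0], [0, 0, 0, 0, 0, 0, 0], [0, 0, 0, 0, 0, 0, 0]]}}

```text
t: 3.58
eef_pos: [587.8, 37.6, 300.3]
tcp_rot: [3.142, -0.0, 1.378]
ft_force: [-0.2, -0.5, -0.1]
opening: 0.008
grip_force: 0.0
```

Run:
```python
from cell import env
from lib import *
s=env.state();togo(s,589,37.5,300,78.7)
d=env.read_camera("wrist");cv2.imwrite("pics/w1.png",d["color"][:,:,::-1]);np.savez("w1.npz",**d,pos=s["eef_pos"],rot=s["tcp_rot"])
print(d["camera_matrix"].tolist(),d["world_to_cam"].round(3).tolist())
W=d["world_to_cam"];print(-W[:3,:3].T@W[:3,3])
```

```text
shift [0.2, 1.2, 0.3] turn [0.0, -0.0, 0.23] at [587.8, 37.6, 300.3] [180.0, -0.0, 78.93] F [-0.2, -0.5, -0.1] t 3.6 op 0.8 g 0.0
[[325.19226210127806, 0.0, 277.2850555175549], [0.0, 325.19226210127806, 209.64229272655734], [0.0, 0.0, 1.0]] [[0.982, -0.191, -0.0, -570.022], [0.184, 0.946, -0.266, -111.489], [0.051, 0.261, 0.964, -438.869], [0.0, 0.0, 0.0, 1.0]]
[602.41706945 111.33207165 393.26803867]
```

View pics/w1.png

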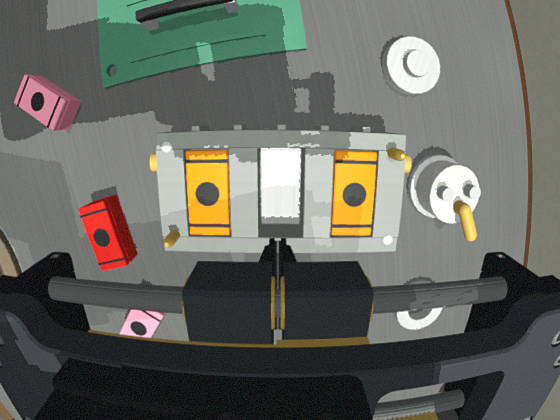

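The wrist view shows the two orange cartridges at (207,193) and (353,193), the empty white-floored pocket at (282,190), the red one at (107,232), pinks at (47,100) and (142,320), and the pump at (445,190). That confirms the choice, so I'll localise with the wrist camera.

```bash
cat >> lib.py <<'E'
def wplane(d,uv,h):
    K=d["camera_matrix"];W=d["world_to_cam"];R=W[:3,:3];c=-R.T@W[:3,3]
    q=(np.atleast_2d(uv).astype(float)-K[:2,2])/K[0,0];th=np.linalg.norm(q,axis=1)+1e-9;k=np.sin(th)/th
    r=np.c_[q[:,0]*k,-q[:,1]*k,-np.cos(th)]@R
    return c+r*((h-c[2])/r[:,2])[:,None]
def wproj(d,X):
    p=d["world_to_cam"]@np.r_[X,1];x,y,z=p[0],-p[1],-p[2];r=np.hypot(x,y);th=np.arctan2(r,z);K=d["camera_matrix"]
    return K[0,2]+K[0,0]*th*x/r,K[1,2]+K[0,0]*th*y/r
def wrects(d,m,h,amin=600):
    n,l,S,C=cv2.connectedComponentsWithStats(m.astype(np.uint8));out=[]
    for i in range(1,n):
        if S[i,4]>amin:
            v,u=np.nonzero(l==i);e=np.concatenate([np.c_[u+a,v+b] for a in(-.5,.5) for b in(-.5,.5)])
            out.append((C[i].round().tolist(),rect(wplane(d,e,h)[:,:2])))
    return out
def orange(d,rows=250):
    H=hsv(d);m=(H[...,0]>8)&(H[...,0]<24)&(H[...,1]>150)&(H[...,2]>120);m[rows:]=0
    return cv2.morphologyEx(cv2.morphologyEx(m.astype(np.uint8),cv2.MORPH_CLOSE,np.ones((25,25))),cv2.MORPH_OPEN,np.ones((5,5)))
E
python3 - <<'E'
from lib import *
d=dict(np.load("w1.npz"));print("tip",wproj(d,d["pos"]-[0,0,78]))
for r in wrects(d,orange(d),70): print(r)
H=hsv(d);h,s,v=np.moveaxis(H,2,0)
m=((s<60)&(v>150));m[:135]=0;m[255:]=0
for n,p in(("bl",(158,137)),("br",(404,140)),("fl",(167,250)),("fr",(396,250))): print(n,wplane(d,p,70).round(1))
g=(h>55)&(h<95)&(s>90);g[160:]=0;g[:, :90]=0
print(wrects(d,cv2.morphologyEx(g.astype(np.uint8),cv2.MORPH_CLOSE,np.ones((9,9))),8))
E
```

```text
tip (np.float64(276.92170656970745), np.float64(256.7124729294104))
([356.0, 190.0], [684.1, 23.2, 95.1, 81.6, 78.6])
([208.0, 192.0], [517.6, 54.3, 92.0, 46.6, 76.9])
bl [[479.3 123.5  70. ]]
br [[728.9  72.3  70. ]]
fl [[455.3   1.3  70. ]]
fr [[707.6 -48.1  70. ]]
[([192.0, 36.0], [526.9, 263.6, 261.6, 130.3, -4.0])]
```

Run:
```python
from cell import env
from lib import *
togo(env.state(),516.8,54,152,78.7)
```

```text
shift [2.4, -72.9, 148.2] turn [0.0, -0.0, 0.19] at [587.8, 37.6, 300.2] [180.0, -0.0, 78.89] F [-0.4, 0.7, 0.0] t 3.6 op 0.1 g 0.0
```

{"api": "jog_arm", "payload": {"motion": [[0, 0, 0.2, 1.2, -36.5, 0, 0], [0, 0, 0, 1.2, -36.4, 0, 0], [0, 0, 0, 0, 0, 40, 0], [0, 0, 0, 0, 0, 40, 0], [0, 0, 0, 0, 0, 40, 0], [0, 0, 0, 0, 0, 20, 0], [0, 0, 0, 0, 0, 6, 0], [0, 0, 0, 0, 0, 0, 0]]}}

```text
t: 4.62
eef_pos: [517.0, 54.3, 154.5]
tcp_rot: [3.141, -0.0, 1.371]
ft_force: [0.9, -0.2, 0.4]
opening: 0.007
grip_force: 0.0
```

{"api": "jog_arm", "payload": {"motion": [[0, 0, 0, 0, 0, 3, 0], [0, 0, 0, 0, 0, 3, 0], [0, 0, 0, 0, 0, 2, 0], [0, 0, 0, 0, 0, 0, 0]]}}

```text
t: 5.12
eef_pos: [517.0, 54.3, 146.4]
tcp_rot: [3.141, -0.0, 1.371]
ft_force: [0.2, -1.0, 3.5]
opening: 0.005
grip_force: 1.7
```

{"api": "jog_arm", "payload": {"motion": [[0, 0, 0, 0, 0, 1.5, 0], [0, 0, 0, 0, 0, 1.5, 0], [0, 0, 0, 0, 0, 0, 0]]}}

```text
t: 5.5
eef_pos: [517.0, 54.3, 143.2]
tcp_rot: [3.141, -0.0, 1.371]
ft_force: [0.2, -1.8, 4.0]
opening: 0.007
grip_force: 2.1
```

{"api": "jog_arm", "payload": {"motion": [[0, 0, 0, 0, 0, 1.2, 0], [0, 0, 0, 0, 0, 0, 0], [0, 0, 0, 0, 0, -20, 0], [0, 0, 0, 0, 0, -40, 0], [0, 0, 0, 0, 0, -40, 66], [0, 0, 0, 0, 0, 0, 66], [0, 0, 0, 0, 0, 0, 66], [0, 0, 0, 0, 0, 0, 66]]}}

```text
t: 6.5
eef_pos: [516.4, 54.3, 240.8]
tcp_rot: [-3.139, 0.0, 1.371]
ft_force: [-0.4, -0.7, 0.4]
opening: 0.368
grip_force: 0.0
```

Run:
```python
from cell import env
from lib import *
s=env.state();togo(s,516.8,54,150,78.7)
d=env.read_camera("wrist");cv2.imwrite("pics/w2.png",d["color"][:,:,::-1]);np.savez("w2.npz",**d,pos=s["eef_pos"],rot=s["tcp_rot"])
for r in wrects(d,orange(d,420),70,300)+wrects(d,orange(d,420),96,300): print(r)
```

```text
shift [-0.2, 0.7, 90.8] turn [-0.13, 0.02, -0.17] at [516.4, 54.3, 240.8] [-179.87, 0.02, 78.53] F [-0.4, -0.7, 0.4] t 6.5 op 35.0 g 0.0
([446.0, 205.0], [685.9, 23.1, 95.1, 85.9, 78.6])
([279.0, 216.0], [516.0, 47.5, 99.7, 48.6, 78.6])
([347.0, 332.0], [565.6, -81.2, 39.0, 25.6, 84.1])
([446.0, 205.0], [670.7, 33.5, 85.7, 77.4, 78.6])
([279.0, 216.0], [517.6, 55.4, 89.9, 43.8, 78.6])
([347.0, 332.0], [562.3, -60.6, 35.2, 23.1, 84.1])
```

View pics/w2.png

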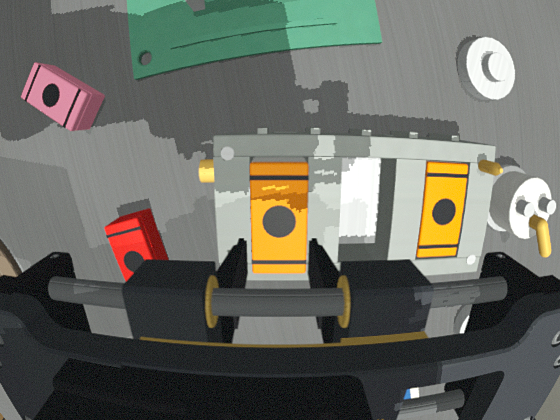

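The cartridge has sprung up: orange at (279,216), measuring 90 x 44 mm at z = 96. I'll grip it.

{"api": "jog_arm", "payload": {"motion": [[0, 0, 0, 0.5, 0.7, 0, 66], [0, 0, 0, 0, 0, 30, 66], [0, 0, 0, 0, 0, 30, 66], [0, 0, 0, 0, 0, 25, 66], [0, 0, 0, 0, 0, 5, 66], [0, 0, 0, 0, 0, 0, 35], [0, 0, 0, 0, 0, 0, 35], [0, 0, 0, 0, 0, 0, 35], [0, 0, 0, 0, 0, 0, 35], [0, 0, 0, 0, 0, 0, 35]]}}

```text
t: 7.8
eef_pos: [517.8, 54.7, 152.4]
tcp_rot: [3.141, -0.0, 1.371]
ft_force: [1.3, -0.3, 2.2]
opening: 0.46
grip_force: 30.0
```

{"api": "jog_arm", "payload": {"motion": [[0, 0, 0, 0, 0, -10, 35], [0, 0, 0, 0, 0, -20, 35], [0, 0, 0, 0, 0, -40, 35], [0, 0, 0, 0, 0, -40, 35], [0, 0, 0, 0, 0, -20, 35], [0, 0, 0, 0, 0, 0, 35]]}}

```text
t: 8.55
eef_pos: [517.7, 54.7, 283.3]
tcp_rot: [3.139, -0.001, 1.371]
ft_force: [-1.3, -0.4, -2.6]
opening: 0.46
grip_force: 30.0
```

Run:
```python
from cell import env
from lib import *
s=env.state();togo(s,442.4,-295.3,280,96.7)
```

```text
shift [-358.0, -4.2, 3.2] turn [0.14, -0.01, -18.17] at [517.7, 54.7, 283.3] [179.86, -0.03, 78.53] F [-1.3, -0.4, -2.6] t 8.6 op 43.8 g 30.0
```

{"api": "jog_arm", "payload": {"motion": [[0, 0, 0, -40, -0.5, 0, 35], [0, 0, 0, -40, -0.5, 0, 35], [0, 0, 0, -40, -0.5, 0, 35], [0, 0, 0, -40, -0.5, 0, 35], [0, 0, 0, -40, -0.5, 0, 35], [0, 0, 0, -40, -0.5, 0, 35], [0, 0, 0, -40, -0.5, 0, 35], [0, 0, 0, -40, -0.5, 0, 35], [0, 0, 0, -38, 0, 0, 35], [0, 0, -6, 0, 0, 0, 35]]}}

```text
t: 9.8
eef_pos: [441.6, -297.3, 280.4]
tcp_rot: [-3.14, -0.001, 1.474]
ft_force: [-0.1, 0.7, -2.4]
opening: 0.462
grip_force: 30.0
```

{"api": "jog_arm", "payload": {"motion": [[0, 0, -6, 0, 0, 0, 35], [0, 0, -6.2, 0, 0, 0, 35], [0, 0, 0, 0, 0, 0, 35], [0, 0, 0, 0, 0, 0, 35]]}}

```text
t: 10.3
eef_pos: [442.4, -295.3, 281.4]
tcp_rot: [-3.141, -0.001, 1.686]
ft_force: [-0.5, -1.0, -2.7]
opening: 0.462
grip_force: 30.0
```

Run:
```python
from cell import env
from lib import *
s=env.state();togo(s,442.4,-295.3,280,96.7)
d=env.read_camera("wrist");cv2.imwrite("pics/w3.png",d["color"][:,:,::-1]);np.savez("w3.npz",**d,pos=s["eef_pos"],rot=s["tcp_rot"])
H=hsv(d);b=((H[...,0]>100)&(H[...,0]<125)&(H[...,1]>120)).astype(np.uint8)
print(wrects(d,b,18),wrects(d,orange(d,420),s["eef_pos"][2]-54,300))
```

```text
shift [-0.0, 0.0, 1.4] turn [-0.04, -0.05, -0.11] at [442.4, -295.3, 281.4] [-179.96, -0.05, 96.59] F [-0.5, -1.0, -2.7] t 10.3 op 43.9 g 30.0
[([364.0, 178.0], [527.3, -285.4, 270.6, 126.1, 7.0])] [([277.0, 229.0], [440.2, -275.9, 54.2, 42.9, -83.2]), ([277.0, 328.0], [446.6, -328.4, 42.7, 18.2, 6.8])]
```

View pics/w3.png

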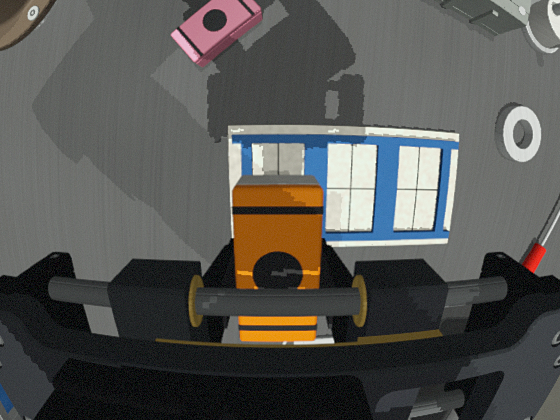

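The wrist view shows the held cartridge at (278,260), square in the hand, the near bay under it at (278,158), and the free bays at (352,188) and (418,188). I'll lower it.

{"api": "jog_arm", "payload": {"motion": [[0, 0, -0.2, -1.8, 0.6, 30, 35], [0, 0, 0, 0, 0, 40, 35], [0, 0, 0, 0, 0, 40, 35], [0, 0, 0, 0, 0, 35, 35], [0, 0, 0, 0, 0, 20, 35], [0, 0, 0, 0, 0, 0, 35], [0, 0, 0, 0, 0, 0, 35]]}}

```text
t: 11.22
eef_pos: [443.6, -297.3, 117.7]
tcp_rot: [3.141, 0.001, 1.691]
ft_force: [0.2, 0.5, -2.7]
opening: 0.461
grip_force: 30.0
```

Run:
```python
from cell import env
from lib import *
s=env.state();togo(s,443.2,-297,106.4,96.8)
d=env.read_camera("wrist");cv2.imwrite("pics/w4.png",d["color"][:,:,::-1])
d=env.read_camera("top");cv2.imwrite("pics/t4.png",d["color"][:,:,::-1])
```

```text
shift [0.4, -0.4, 11.3] turn [0.04, 0.04, 0.1] at [443.6, -297.3, 117.7] [179.96, 0.04, 96.9] F [0.2, 0.5, -2.7] t 11.2 op 43.9 g 30.0
```

View pics/w4.png

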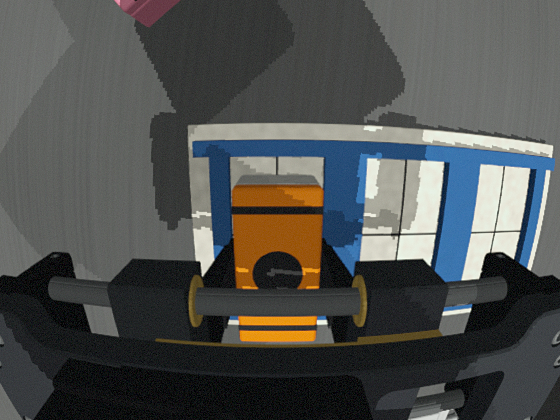

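The bay's centre line (column 277) lies in line with the cartridge (277), so I'll set it down.

{"api": "jog_arm", "payload": {"motion": [[0, 0, 0, 0, 0, 6, 35], [0, 0, 0, 0, 0, 2, 35], [0, 0, 0, 0, 0, 0, 35]]}}

```text
t: 11.7
eef_pos: [443.3, -297.1, 108.9]
tcp_rot: [-3.141, -0.0, 1.692]
ft_force: [-0.6, 1.0, -3.7]
opening: 0.462
grip_force: 30.0
```

{"api": "jog_arm", "payload": {"motion": [[0, 0, 0, 0, 0, 1, 35], [0, 0, 0, 0, 0, 1, 35], [0, 0, 0, 0, 0, 0.5, 35], [0, 0, 0, 0, 0, 0, 35]]}}

```text
t: 12.2
eef_pos: [443.3, -297.1, 106.7]
tcp_rot: [3.141, 0.0, 1.692]
ft_force: [-1.8, 0.7, 3.5]
opening: 0.46
grip_force: 3.0
```

{"api": "jog_arm", "payload": {"motion": [[0, 0, 0, 0, 0, 0, 60], [0, 0, 0, 0, 0, 0, 60], [0, 0, 0, 0, 0, 0, 60], [0, 0, 0, 0, 0, -20, 60], [0, 0, 0, 0, 0, -40, 60], [0, 0, 0, 0, 0, -50, 60], [0, 0, 0, 0, 0, -50, 60], [0, 0, 0, 0, 0, -20, 60], [0, 0, 0, 0, 0, 0, 0]]}}

```text
t: 13.32
eef_pos: [443.5, -297.2, 287.7]
tcp_rot: [3.14, 0.002, 1.692]
ft_force: [-1.0, 0.2, -0.3]
opening: 0.574
grip_force: 0.0
```

Run:
```python
from cell import env
from lib import *
s=env.state();togo(s,665.5,24.6,280,78.7)
d=env.read_camera("wrist");cv2.imwrite("pics/w5.png",d["color"][:,:,::-1])
for h in(50,): print(wrects(d,orange(d,420),h,300))
H=hsv(d);b=((H[...,0]>100)&(H[...,0]<125)&(H[...,1]>120)).astype(np.uint8)
print(wrects(d,b,18))
```

```text
shift [292.7, 259.2, 7.6] turn [0.14, 0.1, 18.23] at [443.5, -297.2, 287.7] [179.88, 0.12, 96.93] F [-1.0, 0.2, -0.3] t 13.3 op 54.6 g 0.0
[([276.0, 192.0], [443.3, -296.7, 90.3, 43.6, -83.0])]
[([344.0, 183.0], [526.8, -284.3, 270.7, 123.9, 6.9])]
```

View pics/w5.png

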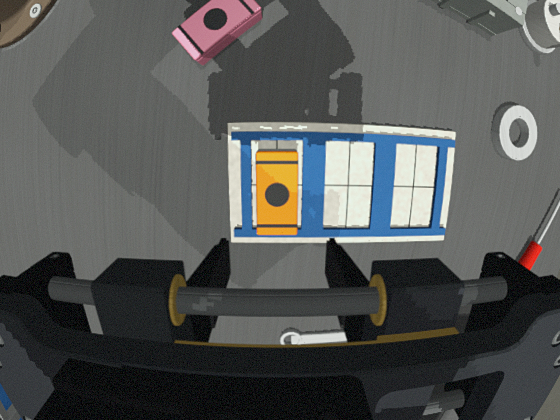

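Run:
```python
from cell import env
from lib import *
d=env.read_camera("wrist");g=cv2.cvtColor(np.ascontiguousarray(d["color"]),cv2.COLOR_RGB2GRAY).astype(float)
def sub(p):
    i=p.argmin();w=np.clip(np.median(p)-p,0,None)[max(0,i-2):i+3];return max(0,i-2)+(w*np.arange(len(w))).sum()/w.sum()
pts=[]
for c in list(range(331,343))+list(range(355,370))+list(range(398,410))+list(range(420,430)):
    pts.append((c,170+sub(g[170:205,c])))
X=wplane(d,np.array(pts),10);f=np.polyfit(X[:,0],X[:,1],1);r=X[:,1]-np.polyval(f,X[:,0]);k=abs(r)<2;f=np.polyfit(X[k,0],X[k,1],1)
print("hline ang",np.degrees(np.arctan(f[0])),"y at 443.3",np.polyval(f,443.3),k.sum(),np.std(r[k]))
for r0,r1,c0,c1 in((145,178,335,365),(190,220,333,362),(150,178,400,430),(195,220,398,425)):
    q=np.array([(c0+sub(g[r,c0:c1]),r) for r in range(r0,r1)]);print("vline",np.median(wplane(d,q,10),axis=0).round(1))
```

```text
hline ang 6.846433708358735 y at 443.3 -294.8283702883062 49 0.05344673022859615
vline [ 522.9 -255.5   10. ]
vline [ 529.1 -307.2   10. ]
vline [ 606.5 -245.6   10. ]
vline [ 613.1 -299.9   10. ]
```

It is about 1.9 mm off along the bay's length, and a regrip costs little, so I'll correct it.

{"api": "jog_arm", "payload": {"motion": [[0, 0, 0, 0, 0, 0, 62], [0, 0, 0, 0, 0, 0, 62], [0, 0, 0, 0, 0, 50, 62], [0, 0, 0, 0, 0, 50, 62], [0, 0, 0, 0, 0, 50, 62], [0, 0, 0, 0, 0, 25, 62], [0, 0, 0, 0, 0, 4, 62], [0, 0, 0, 0, 0, 0, 35], [0, 0, 0, 0, 0, 0, 35], [0, 0, 0, 0, 0, 0, 35]]}}

```text
t: 14.68
eef_pos: [443.6, -297.3, 108.6]
tcp_rot: [3.14, 0.001, 1.692]
ft_force: [-0.5, 0.3, 5.3]
opening: 0.462
grip_force: 30.0
```

{"api": "jog_arm", "payload": {"motion": [[0, 0, 0, 0, 0, 0, 35], [0, 0, 0, 0, 0, -1.5, 35], [0, 0, 0, 1.9, 0, 0, 35], [0, 0, 0, 0, 0, 1.5, 35], [0, 0, 0, 0, 0, 0, 35]]}}

```text
t: 15.3
eef_pos: [442.9, -294.9, 108.6]
tcp_rot: [3.141, -0.0, 1.692]
ft_force: [-4.2, 4.3, 16.0]
opening: 0.461
grip_force: 30.0
```

{"api": "jog_arm", "payload": {"motion": [[0, 0, 0, 0, 0, -0.8, 35], [0, 0, 0, 0, 0, 0, 60], [0, 0, 0, 0, 0, 0, 60], [0, 0, 0, 0, 0, 0, 60], [0, 0, 0, 0, 0, -20, 60], [0, 0, 0, 0, 0, -50, 60], [0, 0, 0, 0, 0, -50, 60], [0, 0, 0, 0, 0, -50, 0], [0, 0, 0, 0, 0, -10, 0], [0, 0, 0, 0, 0, 0, 0]]}}

```text
t: 16.55
eef_pos: [443.0, -295.1, 288.2]
tcp_rot: [3.141, 0.0, 1.692]
ft_force: [-0.6, 0.2, -0.4]
opening: 0.37
grip_force: 0.0
```

Run:
```python
from cell import env
from lib import *
s=env.state();togo(s,666,24.9,280,78.7)
d=env.read_camera("wrist");print(wrects(d,orange(d,420),50,300))
d=env.read_camera("top");H=hsv(d);P=cloud(d);h,s,v=np.moveaxis(H,2,0)
g=biggest((h>55)&(h<95)&(s>90)&(P[...,0]>350)&(P[...,2]<60)&(P[...,0]<900))
print("cover",maskrect(d,cv2.morphologyEx(g.astype(np.uint8),cv2.MORPH_CLOSE,np.ones((5,5))),8))
```

```text
shift [290.8, 260.0, 8.2] turn [0.02, 0.01, 18.23] at [443.0, -295.1, 288.2] [179.98, 0.02, 96.93] F [-0.6, 0.2, -0.4] t 16.6 op 35.1 g 0.0
[([277.0, 192.0], [442.9, -294.3, 90.4, 44.3, -83.0])]
cover [463.4, -720.7, 281.4, 229.9, -89.9]
```

{"api": "jog_arm", "payload": {"motion": [[0, 0, 0, 29.1, 26, 1, 0], [0, 0, 0, 29.1, 26, 1, 0], [0, 0, 0, 29.1, 26, 1, 0], [0, 0, 0, 29.1, 26, 1, 0], [0, 0, 0, 29.1, 26, 1, 0], [0, 0, 0, 29.1, 26, 1, 0], [0, 0, 0, 29.1, 26, 1, 0], [0, 0, 0, 29.1, 26, 1, 0], [0, 0, 0, 29.1, 26, 0, 0], [0, 0, 0, 28.9, 26, 0, 0]]}}

```text
t: 17.9
eef_pos: [666.5, 26.0, 278.1]
tcp_rot: [-3.138, -0.001, 1.692]
ft_force: [0.2, -0.5, 0.3]
opening: 0.005
grip_force: 0.0
```

{"api": "jog_arm", "payload": {"motion": [[0, 0, 9.1, 0, 0, 0, 0], [0, 0, 9.1, 0, 0, 0, 0], [0, 0, 0, 0, 0, 0, 0], [0, 0, 0, 0, 0, 0, 0]]}}

```text
t: 18.4
eef_pos: [666.0, 24.7, 279.3]
tcp_rot: [-3.14, 0.0, 1.377]
ft_force: [-0.8, 0.2, -0.5]
opening: 0.002
grip_force: 0.0
```

Run:
```python
from cell import env
from lib import *
s=env.state();togo(s,666,24.9,152,78.7)
d=env.read_camera("wrist")
H=hsv(d);m=((H[...,0]>8)&(H[...,0]<24)&(H[...,1]>150)&(H[...,2]>120)).astype(np.uint8)
m=cv2.morphologyEx(cv2.morphologyEx(m,cv2.MORPH_CLOSE,np.ones((7,7))),cv2.MORPH_OPEN,np.ones((15,15)))
print(wrects(d,m,70,300))
d=env.read_camera("top");H=hsv(d);P=cloud(d);h,s,v=np.moveaxis(H,2,0)
g=biggest((h>55)&(h<95)&(s>90)&(P[...,0]>350)&(P[...,2]<60)&(P[...,0]<900)&(abs(P[...,1])<450))
print("cover",maskrect(d,cv2.morphologyEx(g.astype(np.uint8),cv2.MORPH_CLOSE,np.ones((5,5))),8))
```

```text
shift [0.2, 0.1, 127.3] turn [-0.09, 0.01, 0.22] at [666.0, 24.7, 279.3] [-179.91, 0.01, 78.92] F [-0.8, 0.2, -0.5] t 18.4 op 0.2 g 0.0
[([278.0, 172.0], [671.8, 51.8, 44.8, 36.3, -11.0]), ([277.0, 226.0], [661.3, 0.4, 45.5, 31.0, -11.0])]
cover [588.5, 260.1, 136.4, 132.8, -3.8]
```

{"api": "jog_arm", "payload": {"motion": [[0, 0, 0.2, 1, 0.2, 40, 0], [0, 0, 0, 0, 0, 40, 0], [0, 0, 0, 0, 0, 30, 0], [0, 0, 0, 0, 0, 15, 0], [0, 0, 0, 0, 0, 4, 0], [0, 0, 0, 0, 0, 3, 0], [0, 0, 0, 0, 0, 2, 0], [0, 0, 0, 0, 0, 0, 0], [0, 0, 0, 0, 0, 0, 0]]}}

```text
t: 19.62
eef_pos: [666.8, 25.6, 147.2]
tcp_rot: [3.14, -0.0, 1.371]
ft_force: [-0.6, -1.8, 5.0]
opening: 0.004
grip_force: 2.7
```

{"api": "jog_arm", "payload": {"motion": [[0, 0, 0, 0, 0, 1, 0], [0, 0, 0, 0, 0, 1, 0], [0, 0, 0, 0, 0, 0, 0]]}}

```text
t: 20.0
eef_pos: [666.8, 25.7, 144.6]
tcp_rot: [3.141, -0.0, 1.371]
ft_force: [2.3, -1.6, 3.5]
opening: 0.006
grip_force: 1.7
```

{"api": "jog_arm", "payload": {"motion": [[0, 0, 0, 0, 0, 1.3, 0], [0, 0, 0, 0, 0, 1.3, 0], [0, 0, 0, 0, 0, 0, 0], [0, 0, 0, 0, 0, -20, 0], [0, 0, 0, 0, 0, -40, 66], [0, 0, 0, 0, 0, -40, 66], [0, 0, 0, 0, 0, 0, 66], [0, 0, 0, 0, 0, 0, 66], [0, 0, 0, 0, 0, 0, 66]]}}

```text
t: 21.12
eef_pos: [666.0, 25.9, 240.7]
tcp_rot: [-3.139, 0.0, 1.371]
ft_force: [0.6, -0.3, 0.3]
opening: 0.474
grip_force: 0.0
```

Run:
```python
from cell import env
from lib import *
s=env.state()
d=env.read_camera("wrist");cv2.imwrite("pics/w6.png",d["color"][:,:,::-1])
H=hsv(d);m=((H[...,0]>8)&(H[...,0]<24)&(H[...,1]>150)&(H[...,2]>120)).astype(np.uint8)
m=cv2.morphologyEx(m,cv2.MORPH_CLOSE,np.ones((9,9)))
print(wrects(d,m,96,300));togo(s,666.4,26,152,78.7)
```

```text
[([344.0, 169.0], [720.3, 55.5, 27.8, 17.2, -19.9]), ([278.0, 217.0], [666.5, 25.4, 90.2, 44.0, 78.6]), ([431.0, 245.0], [790.4, -22.1, 46.6, 15.6, -76.9])]
shift [0.2, 0.5, 88.7] turn [-0.13, 0.01, -0.17] at [666.0, 25.9, 240.7] [-179.87, 0.01, 78.53] F [0.6, -0.3, 0.3] t 21.1 op 45.1 g 0.0
```

View pics/w6.png

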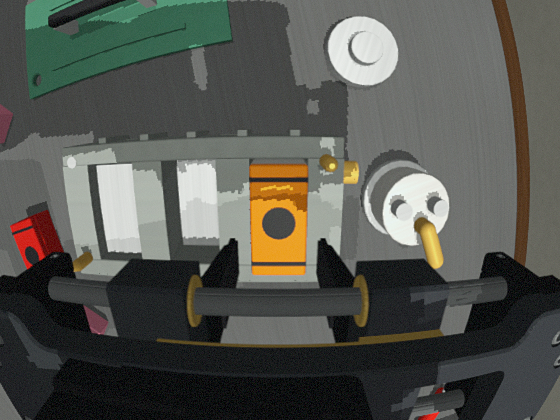

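The second cartridge is up at (278,217) and the pump at (415,205) is clear. I'll grip and lift.

{"api": "jog_arm", "payload": {"motion": [[0, 0, 0, -0.3, 0.5, 0, 66], [0, 0, 0, 0, 0, 0, 66], [0, 0, 0, 0, 0, 30, 66], [0, 0, 0, 0, 0, 30, 66], [0, 0, 0, 0, 0, 25, 66], [0, 0, 0, 0, 0, 4, 66], [0, 0, 0, 0, 0, 0, 35], [0, 0, 0, 0, 0, 0, 35], [0, 0, 0, 0, 0, 0, 35], [0, 0, 0, 0, 0, 0, 35]]}}

```text
t: 22.42
eef_pos: [667.1, 25.4, 153.5]
tcp_rot: [3.14, -0.0, 1.371]
ft_force: [-0.4, -1.9, 3.5]
opening: 0.458
grip_force: 30.0
```

{"api": "jog_arm", "payload": {"motion": [[0, 0, 0, 0, 0, 0, 35], [0, 0, 0, 0, 0, -10, 35], [0, 0, 0, 0, 0, -20, 35], [0, 0, 0, 0, 0, -40, 35], [0, 0, 0, 0, 0, -40, 35], [0, 0, 0, 0, 0, -20, 35], [0, 0, 0, 0, 0, 0, 35], [0, 0, 0, 0, 0, 0, 35]]}}

```text
t: 23.42
eef_pos: [666.5, 25.4, 281.6]
tcp_rot: [-3.14, 0.0, 1.371]
ft_force: [0.0, 0.2, -2.9]
opening: 0.461
grip_force: 30.0
```

Run:
```python
from cell import env
from lib import *
s=env.state();togo(s,609.8,-274.8,280,96.9)
```

```text
shift [-305.5, 4.1, 1.6] turn [-0.1, -0.01, -18.37] at [666.5, 25.4, 281.6] [-179.9, 0.01, 78.53] F [0.0, 0.2, -2.9] t 23.4 op 43.8 g 30.0
```

{"api": "jog_arm", "payload": {"motion": [[0, 0, 0, -34, 0.5, 0, 35], [0, 0, 0, -34, 0.5, 0, 35], [0, 0, 0, -34, 0.5, 0, 35], [0, 0, 0, -34, 0.5, 0, 35], [0, 0, 0, -34, 0.5, 0, 35], [0, 0, 0, -34, 0.5, 0, 35], [0, 0, 0, -34, 0.5, 0, 35], [0, 0, 0, -34, 0.5, 0, 35], [0, 0, 0, -33.5, 0.3, 0, 35], [0, 0, -6, 0, 0, 0, 35]]}}

```text
t: 24.68
eef_pos: [609.5, -277.1, 280.8]
tcp_rot: [-3.139, -0.001, 1.475]
ft_force: [-0.5, 1.2, -2.5]
opening: 0.463
grip_force: 30.0
```

{"api": "jog_arm", "payload": {"motion": [[0, 0, -6, 0, 0, 0, 35], [0, 0, -6.3, 0, 0, 0, 35], [0, 0, 0, 0, 0, 0, 35], [0, 0, 0, 0, 0, 0, 35]]}}

```text
t: 25.18
eef_pos: [610.3, -274.8, 281.9]
tcp_rot: [-3.141, -0.001, 1.688]
ft_force: [0.3, -0.2, -2.7]
opening: 0.46
grip_force: 30.0
```

Run:
```python
from cell import env
from lib import *
s=env.state();togo(s,610,-274.8,115,96.9)
d=env.read_camera("wrist");print(wrects(d,orange(d,420),s["eef_pos"][2]-57,300))
```

```text
shift [-0.1, -0.1, 166.9] turn [-0.05, -0.05, -0.21] at [610.3, -274.8, 281.9] [-179.95, -0.05, 96.69] F [0.3, -0.2, -2.7] t 25.2 op 43.8 g 30.0
[([127.0, 195.0], [529.4, -243.4, 41.5, 21.7, -82.9]), ([277.0, 230.0], [608.3, -256.8, 54.9, 43.7, -83.2]), ([277.0, 328.0], [614.7, -309.9, 43.5, 18.1, 6.8])]
```

{"api": "jog_arm", "payload": {"motion": [[0, 0, -0.2, -0.5, 0, 30, 35], [0, 0, 0, 0, 0, 40, 35], [0, 0, 0, 0, 0, 40, 35], [0, 0, 0, 0, 0, 35, 35], [0, 0, 0, 0, 0, 20, 35], [0, 0, 0, 0, 0, 4, 35], [0, 0, 0, 0, 0, 0, 35], [0, 0, 0, 0, 0, 0, 35]]}}

```text
t: 26.22
eef_pos: [610.9, -275.6, 115.1]
tcp_rot: [3.14, 0.001, 1.693]
ft_force: [-0.9, 0.0, -2.6]
opening: 0.461
grip_force: 30.0
```

{"api": "jog_arm", "payload": {"motion": [[0, 0, 0, 0, 0, 2, 35], [0, 0, 0, 0, 0, 1, 35], [0, 0, 0, 0, 0, 0, 35]]}}

```text
t: 26.6
eef_pos: [610.4, -275.4, 110.7]
tcp_rot: [3.142, -0.0, 1.693]
ft_force: [0.2, 0.2, -1.4]
opening: 0.46
grip_force: 30.0
```

{"api": "jog_arm", "payload": {"motion": [[0, 0, 0, 0, 0, 1, 35], [0, 0, 0, 0, 0, 1, 35], [0, 0, 0, 0, 0, 0.7, 35], [0, 0, 0, 0, 0, 0, 35]]}}

```text
t: 27.1
eef_pos: [610.4, -275.4, 107.9]
tcp_rot: [-3.142, -0.0, 1.693]
ft_force: [-0.3, -0.3, -2.7]
opening: 0.461
grip_force: 30.0
```

{"api": "jog_arm", "payload": {"motion": [[0, 0, 0, 0, 0, 0.7, 35], [0, 0, 0, 0, 0, 0.5, 35], [0, 0, 0, 0, 0, 0, 35]]}}

```text
t: 27.48
eef_pos: [610.4, -275.4, 107.7]
tcp_rot: [3.141, 0.0, 1.693]
ft_force: [-2.8, 0.5, 6.9]
opening: 0.462
grip_force: 30.0
```

{"api": "jog_arm", "payload": {"motion": [[0, 0, 0, 0, 0, -0.3, 35], [0, 0, 0, 0, 0, 0, 62], [0, 0, 0, 0, 0, 0, 62], [0, 0, 0, 0, 0, 0, 62], [0, 0, 0, 0, 0, -20, 62], [0, 0, 0, 0, 0, -50, 62], [0, 0, 0, 0, 0, -50, 62], [0, 0, 0, 0, 0, -50, 62], [0, 0, 0, 0, 0, -10, 62], [0, 0, 0, 0, 0, 0, 62]]}}

```text
t: 28.72
eef_pos: [610.3, -275.3, 288.3]
tcp_rot: [3.14, 0.001, 1.693]
ft_force: [-1.2, 0.1, -0.5]
opening: 0.652
grip_force: 0.0
```

Run:
```python
from cell import env
from lib import *
s=env.state();togo(s,527,264,290,176.1)
d=env.read_camera("wrist");cv2.imwrite("pics/w7.png",d["color"][:,:,::-1]);print(wrects(d,orange(d,240),50,300))
for c in("top","side"):
    d=env.read_camera(c);H=hsv(d);P=cloud(d);h,s,v=np.moveaxis(H,2,0)
    g=biggest((h>55)&(h<95)&(s>90)&(P[...,0]>350)&(P[...,2]<60)&(P[...,0]<900)&(abs(P[...,1])<450))
    print(c,"cover",maskrect(d,cv2.morphologyEx(g.astype(np.uint8),cv2.MORPH_CLOSE,np.ones((5,5))),8))
```

```text
shift [545.4, -16.7, -2.3] turn [0.03, 0.1, -79.07] at [610.3, -275.3, 288.3] [179.92, 0.05, 97.03] F [-1.2, 0.1, -0.5] t 28.7 op 62.0 g 0.0
[([277.0, 193.0], [610.6, -275.1, 89.4, 44.3, -82.9]), ([128.0, 193.0], [444.2, -294.1, 90.3, 45.4, -83.0])]
top cover [525.1, 264.2, 263.4, 132.8, -3.7]
side cover [458.8, 267.2, 131.0, 119.8, 86.5]
```

View pics/w7.png

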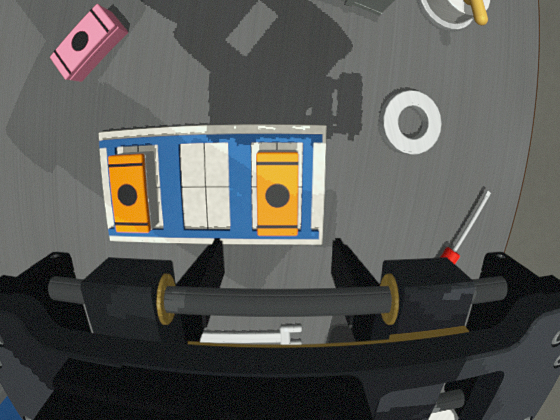

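Both cartridges stand centred in the outer bays at (128,193) and (277,193), and the cover is unmoved. Next is the cover.

{"api": "jog_arm", "payload": {"motion": [[0, 0, 0, 54.5, -1.7, 0, 62], [0, 0, 0, 54.5, -1.7, 0, 62], [0, 0, 0, 54.5, -1.7, 0, 62], [0, 0, 0, 54.5, -1.7, 0, 62], [0, 0, 0, 54.5, -1.7, 0, 62], [0, 0, 0, 54.5, -1.7, 0, 62], [0, 0, 0, 54.5, -1.7, 0, 62], [0, 0, 0, 54.5, -1.7, 0, 62], [0, 0, 0, 54.5, -1.7, 0, 62], [0, 0, 0, 54.5, -1.7, 0, 62]]}}

```text
t: 30.12
eef_pos: [526.2, 265.1, 285.9]
tcp_rot: [-3.14, 0.0, 1.693]
ft_force: [0.9, -0.2, 0.2]
opening: 0.653
grip_force: 0.0
```

{"api": "jog_arm", "payload": {"motion": [[0, 0, -9.9, 0, 0, 0, 62], [0, 0, -9.9, 0, 0, 0, 62], [0, 0, -9.9, 0, 0, 0, 62], [0, 0, -9.9, 0, 0, 0, 62], [0, 0, -9.9, 0, 0, 0, 62], [0, 0, -9.9, 0, 0, 0, 62], [0, 0, -9.9, 0, 0, 0, 62], [0, 0, -9.8, 0, 0, 0, 62], [0, 0, 0, 0, 0, 0, 62], [0, 0, 0, 0, 0, 0, 62]]}}

```text
t: 31.38
eef_pos: [526.8, 263.4, 286.5]
tcp_rot: [-3.141, -0.001, 3.07]
ft_force: [-0.4, -0.4, 0.7]
opening: 0.654
grip_force: 0.0
```

Run:
```python
from cell import env
from lib import *
s=env.state();togo(s,527,264,106,176.1)
d=env.read_camera("wrist");cv2.imwrite("pics/w8.png",d["color"][:,:,::-1]);np.savez("w8.npz",**d,pos=s["eef_pos"],rot=s["tcp_rot"])
H=hsv(d);h,q,v=np.moveaxis(H,2,0);g=((h>55)&(h<95)&(q>90)).astype(np.uint8)
print(wrects(d,cv2.morphologyEx(g,cv2.MORPH_CLOSE,np.ones((5,5))),8,800))
```

```text
shift [-0.3, 0.7, 180.5] turn [-0.02, -0.06, -0.19] at [526.8, 263.4, 286.5] [-179.98, -0.06, 175.91] F [-0.4, -0.4, 0.7] t 31.4 op 62.2 g 0.0
[([280.0, 178.0], [527.3, 266.7, 260.5, 131.5, -3.6])]
```

View pics/w8.png

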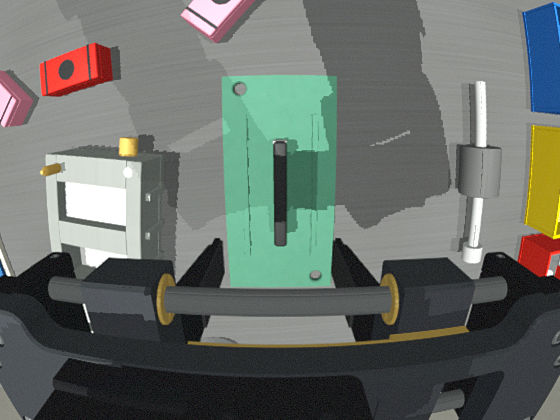

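The wrist view shows the green cover's handle bar at (280,193) and holes at (240,89) and (315,275). The block's pins are at (48,170) and out of view. I'll descend onto the bar.

{"api": "jog_arm", "payload": {"motion": [[0, 0, -0.3, -0.4, 2, 40, 50], [0, 0, 0, 0, 0, 50, 50], [0, 0, 0, 0, 0, 40, 50], [0, 0, 0, 0, 0, 30, 50], [0, 0, 0, 0, 0, 18, 50], [0, 0, 0, 0, 0, 1, 50], [0, 0, 0, 0, 0, 0, 50], [0, 0, 0, 0, 0, 0, 5], [0, 0, 0, 0, 0, 0, 5], [0, 0, 0, 0, 0, 0, 5]]}}

```text
t: 32.67
eef_pos: [527.5, 265.5, 108.6]
tcp_rot: [3.141, 0.001, 3.079]
ft_force: [0.3, -0.1, -0.4]
opening: 0.268
grip_force: 0.0
```

{"api": "jog_arm", "payload": {"motion": [[0, 0, 0, 0, 0, 0, 5], [0, 0, 0, 0, 0, 0, 5], [0, 0, 0, 0, 0, 0, 5]]}}

```text
t: 33.05
eef_pos: [527.5, 265.5, 108.3]
tcp_rot: [3.141, 0.0, 3.079]
ft_force: [-0.7, 0.4, 2.5]
opening: 0.143
grip_force: 30.0
```

{"api": "jog_arm", "payload": {"motion": [[0, 0, 0, 0, 0, -5, 5], [0, 0, 0, 0, 0, -15, 5], [0, 0, 0, 0, 0, -30, 5], [0, 0, 0, 0, 0, -35, 5], [0, 0, 0, 0, 0, -35, 5], [0, 0, 0, 0, 0, -30, 5], [0, 0, 0, 0, 0, -10, 5], [0, 0, 0, 0, 0, 0, 5], [0, 0, 0, 0, 0, 0, 5]]}}

```text
t: 34.17
eef_pos: [527.0, 265.3, 266.9]
tcp_rot: [-3.141, -0.002, 3.079]
ft_force: [-0.2, -0.1, -6.5]
opening: 0.146
grip_force: 30.0
```

Run:
```python
from cell import env
from lib import *
s=env.state();togo(s,591.4,39.2,268,168.7);z=s["eef_pos"][2]
d=env.read_camera("wrist");cv2.imwrite("pics/w9.png",d["color"][:,:,::-1]);np.savez("w9.npz",**d,pos=s["eef_pos"],rot=s["tcp_rot"])
H=hsv(d);h,q,v=np.moveaxis(H,2,0);g=((h>55)&(h<95)&(q>90)).astype(np.uint8)
print(wrects(d,cv2.morphologyEx(g,cv2.MORPH_CLOSE,np.ones((5,5))),z-106+8,800))
```

```text
shift [-78.4, -221.6, -1.1] turn [-0.05, -0.11, 7.73] at [527.0, 265.3, 266.9] [-179.95, -0.11, 176.43] F [-0.2, -0.1, -6.5] t 34.2 op 13.9 g 30.0
[([278.0, 140.0], [468.7, 268.9, 143.4, 129.4, -3.5])]
```

View pics/w9.png

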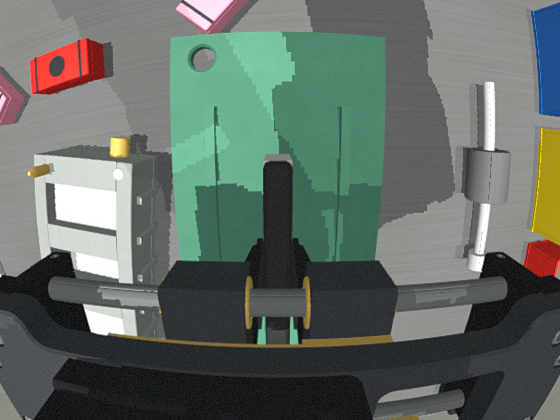

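```bash
cat >> lib.py <<'E'
def wcloud(d):
    K=d["camera_matrix"];z=d["z_map"];v,u=np.indices(z.shape);q=np.stack([(u-K[0,2]),(v-K[1,2])],-1)/K[0,0]
    th=np.linalg.norm(q,axis=-1)+1e-9;k=np.tan(th)/th
    P=np.stack([q[...,0]*k*z,-q[...,1]*k*z,-z],-1);W=d["world_to_cam"];return (P-W[:3,3])@W[:3,:3]
def blockfit(d,P,f):
    ok=(abs(P[...,0]-591)<165)&(abs(P[...,1]-39)<105)&(d["z_map"]>0)
    b=biggest(ok&(abs(P[...,2]-70)<5));b=cv2.morphologyEx(b.astype(np.uint8),cv2.MORPH_OPEN,np.ones((7,7)))
    v,u=np.nonzero(b);e=np.concatenate([np.c_[u+a,v+c] for a in(-.5,.5) for c in(-.5,.5)])
    print("block",rect(f(d,e,70)[:,:2]),np.median(P[b>0][:,2]))
    n,l,S,C=cv2.connectedComponentsWithStats((ok&(P[...,2]>82)&(P[...,2]<106)).astype(np.uint8))
    for i in range(1,n):
        if S[i,4]>8:
            q=P[l==i];t=q[q[:,2]>q[:,2].max()-6];print("pin",q.mean(0).round(1),"top",t.mean(0).round(1),len(q))
E
python3 - <<'E'
from lib import *
for n in("w1","w2"):
    d=dict(np.load(n+".npz"));blockfit(d,wcloud(d),wplane)
for n in("top0","side0"):
    d=dict(np.load(n+".npz"));blockfit(d,cloud(d),plane)
d=dict(np.load("w9.npz"));P=wcloud(d);H=hsv(d);h,q,v=np.moveaxis(H,2,0)
g=((h>55)&(h<95)&(q>90)&(P[...,2]>100));X=P[g];print("plate z",np.median(X[:,2]),np.polyfit(X[:,0],X[:,2],1)[0])
gg=((h>55)&(h<95)&(q>90)).astype(np.uint8)[25:95,175:235];cs,_=cv2.findContours(1-gg,cv2.RETR_LIST,cv2.CHAIN_APPROX_NONE)
for c in cs:
    if 200<cv2.contourArea(c)<900: e=cv2.fitEllipse(c);print(e,wplane(d,np.array(e[0])+[175,25],d["pos"][2]-100.3).round(1))
t=np.radians(-3.57);print("hole expected",d["pos"][:2]+[-115*np.cos(t)+45*np.sin(t),-115*np.sin(t)-45*np.cos(t)])
E
```

```text
block [591.9, 40.0, 262.3, 131.8, -11.1] 70.65095554632617
pin [711.1  62.3  93.8] top [712.3  62.   98.5] 145
pin [472.9  19.6  93.2] top [471.5  18.6  98.2] 141
block [592.4, 39.9, 261.9, 131.1, -11.1] 70.57440166377549
pin [518.2  58.2  96.4] top [518.1  57.6  96.6] 6350
pin [710.4  62.6  92.3] top [711.7  61.9  98.2] 206
block [0.0, 0.0, 0.0, 0.0, 0.0] nan
pin [709.3  60.4  92.7] top [708.4  60.4 104. ] 14
pin [465.8  17.9  96.2] top [466.4  18.5 101. ] 12
block [0.0, 0.0, 0.0, 0.0, 0.0] nan
pin [713.5  58.4  93. ] top [714.2  58.2 101.3] 18
pin [470.1  15.1  93.7] top [471.2  16.   98.7] 20
plate z 167.3659837358487 0.06038861827341366
((28.27663230895996, 33.989646911621094), (19.916881561279297, 23.802778244018555), 44.72304916381836) [[410.1 228.5 166.6]]
((19.26217269897461, 4.796302318572998), (10.104218482971191, 87.74095916748047), 87.69703674316406) [[390.4 223.8 166.6]]
hole expected [409.43369994 227.49977054]
  return _methods._mean(a, axis=axis, dtype=dtype,
  ret = ret.dtype.type(ret / rcount)
```

Run:
```python
from lib import *
d=dict(np.load("w9.npz"));P=wcloud(d);H=hsv(d);h,q,v=np.moveaxis(H,2,0)
g=((h>55)&(h<95)&(q>90)&(P[...,2]>140)&(P[...,2]<190));g[240:]=0;X=P[g]
A=np.c_[X[:,:2]-d["pos"][:2],np.ones(len(X))];c=np.linalg.lstsq(A,X[:,2],rcond=None)[0];print(c,np.std(X[:,2]-A@c))
d=dict(np.load("w8.npz"));P=wcloud(d);H=hsv(d);h,q,v=np.moveaxis(H,2,0)
g=((h>55)&(h<95)&(q>90)&(P[...,2]>-10)&(P[...,2]<30));g[240:]=0;X=P[g]
A=np.c_[X[:,:2]-d["pos"][:2],np.ones(len(X))];c=np.linalg.lstsq(A,X[:,2],rcond=None)[0];print("bench ref",c,np.std(X[:,2]-A@c))
```

```text
[ 3.02771479e-03 -1.13173631e-03  1.67769024e+02] 1.2006239338026035
bench ref [ 2.36987393e-03 -1.81755942e-04  8.92490983e+00] 1.3120785911341641
```

{"api": "jog_arm", "payload": {"motion": [[0, 0, 0, -8, -22.5, 0, 5], [0, 0, 0, -13.1, -37, 0, 5], [0, 0, 0, -13.1, -37, 0, 5], [0, 0, 0, -13.1, -37, 0, 5], [0, 0, 0, -13.1, -37, 0, 5], [0, 0, 0, -12, -34, 0, 5], [0, 0, 0, -6.2, -16.6, 0, 5], [0, 0, 3.8, 0, 0, 0, 5], [0, 0, 3.8, 0, 0, 0, 5], [0, 0, 0, 0, 0, 0, 5]]}}

```text
t: 35.48
eef_pos: [591.9, 40.2, 267.5]
tcp_rot: [3.142, -0.001, 2.947]
ft_force: [-0.5, 0.3, -6.9]
opening: 0.146
grip_force: 30.0
```

{"api": "jog_arm", "payload": {"motion": [[0, 0, 0, 0, 0, 20, 5], [0, 0, 0, 0, 0, 20, 5], [0, 0, 0, 0, 0, 0, 5], [0, 0, 0, 0, 0, 0, 5]]}}

```text
t: 35.98
eef_pos: [592.3, 40.0, 228.7]
tcp_rot: [3.141, 0.001, 2.948]
ft_force: [0.4, 0.1, -5.5]
opening: 0.144
grip_force: 30.0
```

Run:
```python
from cell import env
from lib import *
s=env.state();togo(s,591.7,39.7,212,168.85);z=s["eef_pos"][2]
d=env.read_camera("wrist");cv2.imwrite("pics/w10.png",d["color"][:,:,::-1]);np.savez("w10.npz",**d,pos=s["eef_pos"],rot=s["tcp_rot"])
H=hsv(d);h,q,v=np.moveaxis(H,2,0);g=((h>55)&(h<95)&(q>90)).astype(np.uint8)
print(wrects(d,cv2.morphologyEx(g,cv2.MORPH_CLOSE,np.ones((5,5))),z-100.3,800))
P=wcloud(d);m=(P[...,2]>z-105)&(P[...,2]<z-95)&(g>0);m[240:]=0;X=P[m];A=np.c_[X[:,:2]-s["eef_pos"][:2],np.ones(len(X))];print(np.linalg.lstsq(A,X[:,2],rcond=None)[0])
cv2.imwrite("pics/w10c.png",cv2.resize(d["color"][0:260,140:420,::-1],(646,600)))
```

```text
shift [0.6, -0.5, 16.7] turn [0.01, 0.04, 0.03] at [592.3, 40.0, 228.7] [179.99, 0.04, 168.88] F [0.4, 0.1, -5.5] t 36.0 op 13.7 g 30.0
[([278.0, 140.0], [535.4, 51.7, 144.6, 130.7, -11.1])]
[5.17824289e-03 6.23771015e-04 1.29475921e+02]
```

View pics/w10c.png

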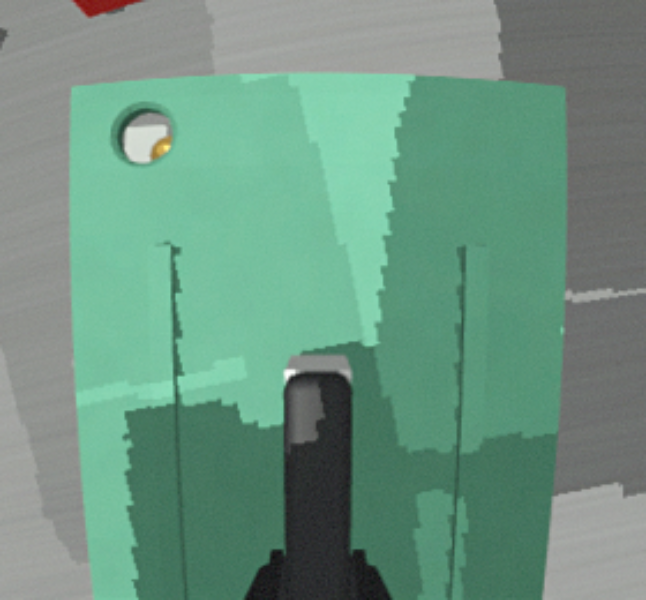

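The pin tip shows through the hole at (209,64), with the hole's centre at (202,58.5). I'll compute the offset between them.

Run:
```python
from lib import *
d=dict(np.load("w10.npz"));H=hsv(d);h,q,v=np.moveaxis(H,2,0)
z=d["pos"][2]
o=np.zeros(h.shape,bool);o[40:80,185:225]=((h>10)&(h<30)&(q>100))[40:80,185:225];vv,uu=np.nonzero(o);print(len(vv),uu.min(),uu.max(),vv.min(),vv.max())
for p in((uu.mean(),vv.mean()),(uu.max()+.5,vv.max()+.5),(209.3,64.1)): print("pin",np.round(p,1),wplane(d,p,100).round(1))
g=((h>55)&(h<95)&(q>90)).astype(np.uint8)[35:85,180:230];cs,_=cv2.findContours(1-g,cv2.RETR_LIST,cv2.CHAIN_APPROX_NONE)
for c in cs:
    if 150<cv2.contourArea(c)<1200: e=cv2.fitEllipse(c);print(e,wplane(d,np.array(e[0])+[180,35],z-100.3).round(1))
print("hole outer",wplane(d,(202,58.5),z-100.3).round(1))
t=np.radians(-11.12);print("hole expected",d["pos"][:2]+[-115*np.cos(t)+45*np.sin(t),-115*np.sin(t)-45*np.cos(t)])
```

```text
46 206 213 59 68
pin [209.5  63.5] [[469.3  17.5 100. ]]
pin [213.5  68.5] [[473.5  19.6 100. ]]
pin [209.3  64.1] [[469.7  17.3 100. ]]
((23.437564849853516, 24.299476623535156), (20.409337997436523, 23.807735443115234), 45.68808364868164) [[472.1  19.2 128.4]]
hole outer [[471.4  18.4 128.4]]
hole expected [470.83014928  18.06444956]
```

{"api": "jog_arm", "payload": {"motion": [[0, 0, 0, 0.5, 0, 10, 5], [0, 0, 0, 0, 0, 8, 5], [0, 0, 0, 0, 0, 4, 5], [0, 0, 0, 0, 0, 4, 5], [0, 0, 0, 0, 0, 4, 5], [0, 0, 0, 0, 0, 0, 5], [0, 0, 0, 0, 0, 0, 5]]}}

```text
t: 36.9
eef_pos: [591.7, 40.0, 198.3]
tcp_rot: [3.141, 0.0, 2.947]
ft_force: [0.2, -0.0, -6.3]
opening: 0.148
grip_force: 30.0
```

{"api": "jog_arm", "payload": {"motion": [[0, 0, 0, 0, 0, 4, 5], [0, 0, 0, 0, 0, 4, 5], [0, 0, 0, 0, 0, 4, 5], [0, 0, 0, 0, 0, 3, 5], [0, 0, 0, 0, 0, 0, 5], [0, 0, 0, 0, 0, 0, 5]]}}

```text
t: 37.65
eef_pos: [591.6, 40.0, 183.2]
tcp_rot: [3.142, 0.0, 2.947]
ft_force: [0.5, 0.0, -7.1]
opening: 0.144
grip_force: 30.0
```

{"api": "jog_arm", "payload": {"motion": [[0, 0, 0, 0, 0, 2, 5], [0, 0, 0, 0, 0, 1.5, 5], [0, 0, 0, 0, 0, 0, 5], [0, 0, 0, 0, 0, 0, 5]]}}

```text
t: 38.15
eef_pos: [591.6, 40.0, 179.7]
tcp_rot: [3.142, 0.0, 2.947]
ft_force: [0.5, -0.0, -5.7]
opening: 0.147
grip_force: 30.0
```

{"api": "jog_arm", "payload": {"motion": [[0, 0, 0, 0, 0, 1, 5], [0, 0, 0, 0, 0, 0.6, 5], [0, 0, 0, 0, 0, 0, 5], [0, 0, 0, 0, 0, 0, 5]]}}

```text
t: 38.65
eef_pos: [591.6, 40.0, 178.3]
tcp_rot: [3.141, 0.0, 2.947]
ft_force: [-1.9, 0.6, 0.0]
opening: 0.142
grip_force: 30.0
```

{"api": "jog_arm", "payload": {"motion": [[0, 0, 0, 0, 0, 0.4, 5], [0, 0, 0, 0, 0, 0, 5], [0, 0, 0, 0, 0, 0, 40], [0, 0, 0, 0, 0, 0, 40], [0, 0, 0, 0, 0, 0, 40], [0, 0, 0, 0, 0, -15, 40], [0, 0, 0, 0, 0, -40, 40], [0, 0, 0, 0, 0, -50, 40], [0, 0, 0, 0, 0, -30, 40], [0, 0, 0, 0, 0, 0, 40]]}}

```text
t: 39.9
eef_pos: [592.0, 40.0, 315.9]
tcp_rot: [3.141, 0.005, 2.947]
ft_force: [0.6, -0.7, -0.1]
opening: 0.419
grip_force: 0.0
```

Run:
```python
from cell import env
from lib import *
s=env.state();togo(s,591.7,39.7,300,168.85)
d=env.read_camera("wrist");H=hsv(d);h,q,v=np.moveaxis(H,2,0);g=((h>55)&(h<95)&(q>90)).astype(np.uint8)
print(wrects(d,cv2.morphologyEx(g,cv2.MORPH_CLOSE,np.ones((5,5))),78,800))
P=wcloud(d);m=(abs(P[...,2]-78)<9)&(g>0);m[250:]=0;X=P[m];A=np.c_[X[:,:2]-s["eef_pos"][:2],np.ones(len(X))];print(np.linalg.lstsq(A,X[:,2],rcond=None)[0])
t=env.read_camera("top");a=cv2.resize(t["color"][140:290,200:440,::-1],(640,400));w=cv2.resize(d["color"][:,:,::-1],(267,200))
cv2.imwrite("pics/fin.png",np.vstack([a,np.pad(w,((0,0),(0,373),(0,0)))]))
```

```text
shift [0.3, -0.3, 15.9] turn [0.05, 0.3, -0.02] at [592.0, 40.0, 315.9] [179.95, 0.3, 168.83] F [0.6, -0.7, -0.1] t 39.9 op 39.8 g 0.0
[([278.0, 168.0], [583.3, 42.0, 243.8, 130.6, -11.0])]
[ 1.84842326e-03 -1.14004416e-03  7.89190690e+01]
```

View pics/fin.png

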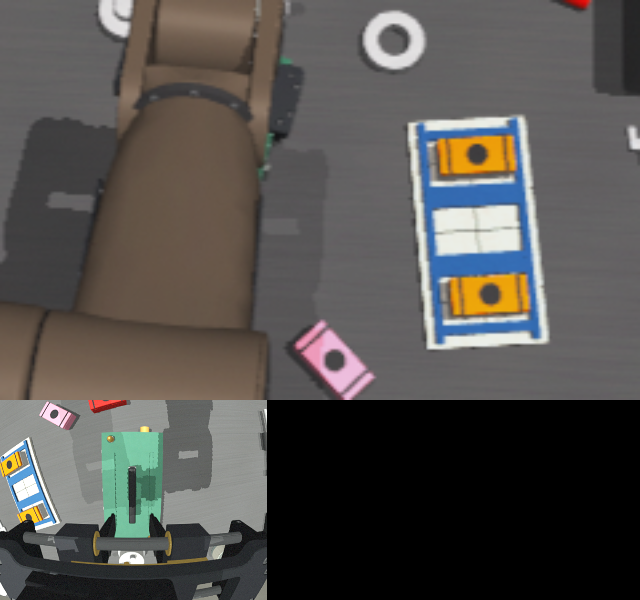

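The picture shows both cartridges upright in their bays at (477,154) and (490,294). In the wrist inset the cover lies level on the block, top at z ≈ 79 mm against 78 nominal, with the pin through the hole at (110,438). The gripper is clear.

```bash
python3 -c "
from cell import env
print(env.job_done())"
```

```text
the job is handed in; nothing more can be done
None
```

The job is handed in: both cartridges found (the middle pocket was empty) stand upright and centred in the two outer bays, and the green cover lies level and fully home on the block's pins, at about 40 s; no verdict was returned.

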